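# Sort loose nuts into flip-cap tubes

### The job

Put the loose brass nuts away by size: flip open the blue and the yellow cap in the rack, drop every large nut into the tall tube with the blue cap and every small nut into the short tube with the yellow cap, then press both caps fully shut. Leave the red-capped tube shut and do not disturb the other things on the bench.

Things in the scene. Friction and masses are not known exactly. Their poses are not given: they have to be found in the camera images.
- rack: grey plastic rack block fixed to the bench, 88 (x) x 260 (y) x 30 mm high, holding three upright square tubes in a row along its y axis, 88 mm apart (at y = -88, 0 and +88 mm); which tube stands in which place differs from start to start. Origin: centre of its underside. Its -x side faces roughly towards the robot, and so do the thumb tabs of the caps
- tube_small: short clear square tube with the yellow cap, for the small nuts. Fixed in the rack, 54 x 54 mm outside, walls and floor 4 mm (46 x 46 mm inside), rim 50 mm above the bench (20 mm above the rack's top). Origin: centre of its underside, at bench level; z up, axes parallel to the rack's; the cap's hinge is on its +x side, the thumb tab on its -x side
- small_mouth (a point): centre of the mouth of that tube, at rim height (50 mm above the bench)
- cap_small (a joint): angle of the yellow flip cap about its hinge, which lies parallel to the tube's y axis: 0 = shut flat on the rim, grows as the tab side is lifted up and over towards the tube's +x side, stop at 1.95 rad. It starts shut or up to 0.35 rad ajar. Stiff hinge (0.03 Nm, about 0.5 N at the tab): the cap stays where it is left. Cap: plate 54 x 54 mm, 5 mm thick, lying on the rim when shut
- small_hinge (a point): middle of the hinge line of the yellow cap, 27 mm from the mouth's centre towards tube +x, at rim height. With the cap at angle a the tab's grip point lies 69*cos(a) - 1*sin(a) mm from the hinge towards tube -x and 69*sin(a) + 1*cos(a) mm above it
- small_tab (a point): grip point of the yellow cap's thumb tab, which moves with the cap: the tab juts 22 mm straight out beyond the plate's free edge, is 12 mm wide (along tube y) and 8 mm thick; this point lies on its mid-plane, 15 mm beyond the plate's edge. Pinched across its width it can pivot between the fingers as the cap swings
- tube_large: tall clear square tube with the blue cap, for the large nuts. Fixed in the rack, 54 x 54 mm outside, walls and floor 4 mm (46 x 46 mm inside), rim 72 mm above the bench (42 mm above the rack's top). Origin: centre of its underside, at bench level; z up, axes parallel to the rack's; the cap's hinge is on its +x side, the thumb tab on its -x side
- large_mouth (a point): centre of the mouth of that tube, at rim height (72 mm above the bench)
- cap_large (a joint): angle of the blue flip cap about its hinge, which lies parallel to the tube's y axis: 0 = shut flat on the rim, grows as the tab side is lifted up and over towards the tube's +x side, stop at 1.95 rad. It starts shut or up to 0.35 rad ajar. Stiff hinge (0.03 Nm, about 0.5 N at the tab): the cap stays where it is left. Cap: plate 54 x 54 mm, 5 mm thick, lying on the rim when shut
- large_hinge (a point): middle of the hinge line of the blue cap, 27 mm from the mouth's centre towards tube +x, at rim height. With the cap at angle a the tab's grip point lies 69*cos(a) - 1*sin(a) mm from the hinge towards tube -x and 69*sin(a) + 1*cos(a) mm above it
- large_tab (a point): grip point of the blue cap's thumb tab, which moves with the cap: the tab juts 22 mm straight out beyond the plate's free edge, is 12 mm wide (along tube y) and 8 mm thick; this point lies on its mid-plane, 15 mm beyond the plate's edge. Pinched across its width it can pivot between the fingers as the cap swings
- tube_spare: short clear square tube with the red cap, for nothing in this job; it stays shut. Fixed in the rack, 54 x 54 mm outside, walls and floor 4 mm (46 x 46 mm inside), rim 50 mm above the bench (20 mm above the rack's top). Origin: centre of its underside, at bench level; z up, axes parallel to the rack's; the cap's hinge is on its +x side, the thumb tab on its -x side
- cap_spare (a joint): angle of the red flip cap about its hinge, which lies parallel to the tube's y axis: 0 = shut flat on the rim, grows as the tab side is lifted up and over towards the tube's +x side, stop at 1.95 rad. It starts shut. Stiff hinge (0.03 Nm, about 0.5 N at the tab): the cap stays where it is left. Cap: plate 54 x 54 mm, 5 mm thick, lying on the rim when shut
- big0: large brass hexagon nut, 30 mm across flats, 16 mm thick, about 64 g. Origin at its centre; z is the bore's axis; one pair of flats faces +x and -x, the others follow every 60 degrees. Lies loose on the bench, flat; some nuts may be absent
- big1: large brass hexagon nut, 30 mm across flats, 16 mm thick, about 64 g. Origin at its centre; z is the bore's axis; one pair of flats faces +x and -x, the others follow every 60 degrees. Lies loose on the bench, flat; some nuts may be absent
- big2: large brass hexagon nut, 30 mm across flats, 16 mm thick, about 64 g. Origin at its centre; z is the bore's axis; one pair of flats faces +x and -x, the others follow every 60 degrees. Lies loose on the bench, flat; some nuts may be absent
- little0: small brass hexagon nut, 18 mm across flats, 10 mm thick, about 15 g. Origin at its centre; z is the bore's axis; one pair of flats faces +x and -x, the others follow every 60 degrees. Lies loose on the bench, flat; some nuts may be absent
- little1: small brass hexagon nut, 18 mm across flats, 10 mm thick, about 15 g. Origin at its centre; z is the bore's axis; one pair of flats faces +x and -x, the others follow every 60 degrees. Lies loose on the bench, flat; some nuts may be absent
- little2: small brass hexagon nut, 18 mm across flats, 10 mm thick, about 15 g. Origin at its centre; z is the bore's axis; one pair of flats faces +x and -x, the others follow every 60 degrees. Lies loose on the bench, flat; some nuts may be absent
- driver: screwdriver about 170 mm long lying on the bench, a bystander; origin under it
- tape: black roll of tape lying flat, 76 mm across, 19 mm high, a bystander; origin at the centre of its underside
- mug: white mug, 80 mm across, 90 mm high, a bystander; origin at the centre of its underside
- spray: blue can, 60 mm across, 160 mm high, a bystander; origin at the centre of its underside
- module: small grey plug-in module 70 x 50 x 35 mm, a bystander; origin at the centre of its underside
Not all that is in view belongs to the job. What is shaped like the tube_small but pink is not meant.

How it is judged (in metres and radians):
On the way:
1. every nut lies inside the tube for its size (x of big0 in the frame of tube_large between -0.024 and 0.024 m and y of big0 in the frame of tube_large between -0.024 and 0.024 m and z of big0 in the frame of tube_large between 0 and 0.07 m and x of big1 in the frame of tube_large between -0.024 and 0.024 m and y of big1 in the frame of tube_large between -0.024 and 0.024 m and z of big1 in the frame of tube_large between 0 and 0.07 m and x of big2 in the frame of tube_large between -0.024 and 0.024 m and y of big2 in the frame of tube_large between -0.024 and 0.024 m and z of big2 in the frame of tube_large between 0 and 0.07 m and x of little0 in the frame of tube_small between -0.024 and 0.024 m and y of little0 in the frame of tube_small between -0.024 and 0.024 m and z of little0 in the frame of tube_small between 0 and 0.048 m and x of little1 in the frame of tube_small between -0.024 and 0.024 m and y of little1 in the frame of tube_small between -0.024 and 0.024 m and z of little1 in the frame of tube_small between 0 and 0.048 m and x of little2 in the frame of tube_small between -0.024 and 0.024 m and y of little2 in the frame of tube_small between -0.024 and 0.024 m and z of little2 in the frame of tube_small between 0 and 0.048 m), for 0.2 s.
At the end, for the whole second after the job is handed in: every large nut is inside the tall blue-capped tube and every small nut inside the short yellow-capped tube, below the rim and at rest; all three caps are shut (within 0.06 rad) (all of step 1 and value of joint each of cap_small, cap_large, cap_spare below 0.06 rad and linear speed of each of big0, big1, big2, little0, little1, little2 below 0.03 m/s); the robot touches nothing.
It fails at once if the red cap is lifted (more than 0.2 rad) (value of joint cap_spare above 0.2 rad).
It fails at once if a bystander is shoved more than 40 mm or knocked over (distance of any of driver, tape, mug, spray, module from where it was at the start of the episode above 0.04 m or angle between any of mug, spray's own z axis and vertical above 0.6 rad).
Of big0, big1, big2, little0, little1, little2 only 4 to 6 are there at a start; the rules pass over those that are not, and their reading is None.
At some moment in a run one of big0, big1, big2, little0, little1, little2 may be knocked a few centimetres aside while the robot is not near it.
Once in a run the grip may slacken for a moment while it holds something.
It also fails if it takes over 208 s, if anything falls off the work surface, if the arm or the gripper's body presses on something with over 40 N, if the wrist force passes 120 N, or if a joint passes its speed limit or range.

### The arm

A 6-joint arm with a two-finger parallel gripper is mounted at the origin on the work surface. World frame = base frame: x ahead of the robot, y to its left, z up, the work surface at z = 0. Lengths are in mm, angles in rad, forces in N, time in s.
With the tool pointing down it reaches from about 300 to 775 mm from the base axis. Payload 14.6 kg.
Tool frame: the origin (TCP) lies on the centre line of the jaws, within the pads' length; the fingertips stand 19 mm ahead of it and the grasp point (between the pads) is the TCP (bot.tip_reach is the distance from the TCP to the fingertips, in mm); z points along the fingers, y is the line along which they close (so a half turn about z gives the same grasp; the last joint's range is limited). The gripper opens to 85 mm and grips with 20 to 120 N. Pads are 22 mm wide; open, the fingers measure 114 mm over their backs; the gripper's body (76 mm by 85 mm) begins 54 mm behind the grasp point. The pads swing forward as they close: fully open they stand 13 mm farther back than shut.
Start: joints at [1.167, 0.3, 1.521, -0, 1.321, -0.067], TCP at [181.755, 519.09, 250.281] pointing down, gripper open.
Joint ranges: [-3.03, 3.03], [-0.79, 2.21], [0.23, 2.52], [-1.04, 4.18], [0, 3.07], [-2.55, 2.55]. Speed limits (rad/s): [2.22, 2.22, 2.57, 3.14, 3.14, 3.14].

### API

Orientations are given as a unit quaternion [w, x, y, z].
In Python, from rig import bot gives the robot as it stands. Calls block until the motion is done:
- bot.move_to(position, orientation): joint-space move of the TCP to a pose.
- bot.servo_line(position, attitude=None, speed=150, until_force=None): straight line of the TCP; attitude=None keeps the orientation; speed is the mean speed in mm/s. With until_force (N) it stops when the force on the tool has changed by that much, and returns True; else False.
- bot.move_joints(angles): joint-space move.
- bot.move_gripper(opening, grip_force=None): finger opening in mm; grip_force is the grip in N (None keeps the last); returns when the fingers have stopped.
- bot.dwell(seconds).
- bot.ik(position, orientation): joint angles nearest the present ones, or None.
- bot.read_state(): the state.
- bot.read_camera(name): name is "scene" or "top"; returns a dict with "image" (420x560x3 uint8, blue, green, red), "depth" (420x560 float32, mm along the optical axis (not along the pixel's ray), 0 where there is no reading), "fovy" (degrees; the focal length in pixels is half the picture's height over the tangent of half this angle, whatever the lens; pixels are square), "cx", "cy" (the principal point, pixels), "k1" (the pictures are not rectified: a ray, as slopes to the right and down, at radius r is drawn at 1 + k1 r^2 times it, then the intrinsics apply), "eye" and "attitude" of the camera in the world. Camera axes: x right, y down, z forward; pixel columns grow to the right and rows downward; lengths in mm; the calibration is good to about 2 mm. A picture is of the moment at which its call begins.
A pose or a line that the arm cannot do raises bot.MotionError and nothing moves.
- bot.finish_job(): hands the job in; it is judged then, once.
The state is a dict: "clock": time; "joint_positions": joint angles; "qvel": joint speeds; "effort": joint torques, N m; "ee_pos": TCP position; "tool_rot": TCP orientation; "ft_force": force on the tool from outside, world axes, zero at the start; "moment": the same for the moment, N m; "grip_width": finger opening in mm; "grip_force": force on a finger pad.
Only numpy, scipy, OpenCV 4.12 (cv2) and the standard library are available. Lean on these libraries where they do the work, as an engineer would, in place of code of your own. Each camera call takes 0.05 s, during which the arm holds its last target. There are 200 camera calls.

## Working session

There is one attempt and no reset: what is moved stays moved. The work goes in short steps, each a Python script; the robot and the scene stay as the last script left them, time stands still between calls to the robot, and variables do not carry over. Pictures are saved under pics/ and viewed, at most 14 in all, crops included, and the job is handed in when it is done.

```bash
ls; mkdir -p pics
python3 - <<'E'
from rig import bot
import cv2,numpy as np
for n in("scene","top"):
    c=bot.read_camera(n); cv2.imwrite(f"pics/{n}0.png",c["image"])
    print(n,{k:v for k,v in c.items() if k not in("image","depth")}, (c["depth"]>0).mean())
s=bot.read_state();print(s["clock"],s["tool_rot"],s["ft_force"],s["grip_width"],bot.tip_reach)
E
```

```text
pics
scene {'fovy': 57.51800710878715, 'cx': 280.21067834292927, 'cy': 212.81902409779127, 'k1': -0.026283459692563294, 'eye': array([ 904.88366385,  578.93022454, 1040.28185448]), 'attitude': array([-0.0781888 ,  0.27406912,  0.91670615, -0.2800401 ])} 0.9958078231292516
top {'fovy': 43.18061168158951, 'cx': 278.27974537906186, 'cy': 202.97601968840902, 'k1': -0.03160228190349517, 'eye': array([ 338.83360013,   20.87766196, 1404.08714618]), 'attitude': array([-0.06174309,  0.7137907 , -0.69436643,  0.06742313])} 0.9961649659863946
0.1 [-1.32282548e-04  1.67599998e-01  9.85854930e-01 -5.29927070e-04] [ 0.30944795 -0.34781024  0.60358909] 85.31436580142143 19.0
```

View pics/scene0.png

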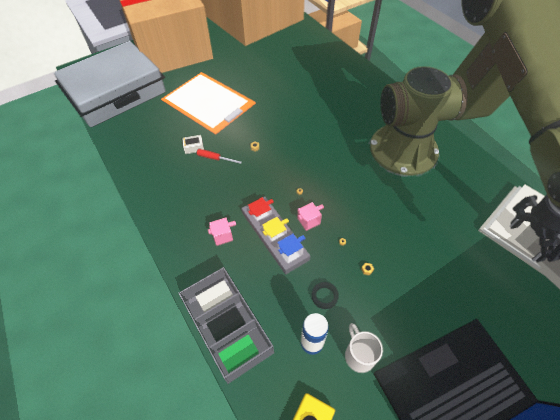

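View pics/top0.png

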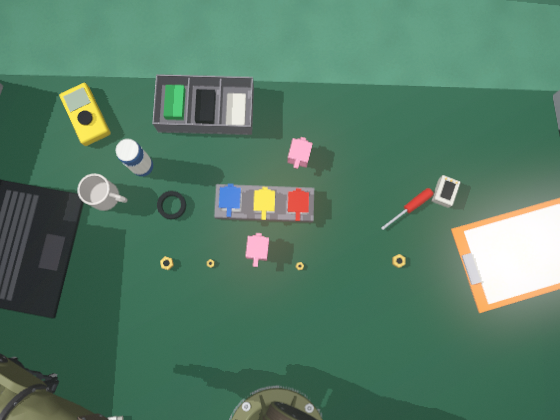

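The top view shows the rack at about (265,203) with blue (230,200), yellow (264,203) and red (299,204). It shows brass nuts at (167,263) big, (211,264) small, (300,266) small and (399,261) big. Pink decoys stand at (258,248) and (300,151). The scene view shows the same four nuts at (255,146), (299,191), (342,241) and (368,268).

```bash
cat > h.py <<'E'
from rig import bot
import cv2,numpy as np
from scipy.spatial.transform import Rotation as R
HUE={"blue":(100,130,120,90),"yellow":(22,34,150,120),"red":(172,180,150,100),"pink":(150,171,60,120)}
def rot(q): return R.from_quat(np.roll(q,-1)).as_matrix()
class Cam:
    def __init__(s,n):
        s.c=c=bot.read_camera(n); s.im=c["image"]; s.d=c["depth"]; s.hsv=cv2.cvtColor(s.im,cv2.COLOR_BGR2HSV)
        f=210/np.tan(np.radians(c["fovy"]/2)); s.K=np.array([[f,0,c["cx"]],[0,f,c["cy"]],[0,0,1.]])
        s.D=np.array([c["k1"],0,0,0.]); s.R=rot(c["attitude"]); s.e=np.array(c["eye"])
    def ray(s,uv):   # world directions with unit depth
        p=cv2.undistortPoints(np.float64(uv).reshape(-1,1,2),s.K,s.D)[:,0]
        return np.c_[p,np.ones(len(p))]@s.R.T
    def plane(s,uv,z): r=s.ray(uv); return s.e+r*((z-s.e[2])/r[:,2])[:,None]
    def cloud(s,m):
        v,u=np.nonzero(m&(s.d>0)); return s.e+s.ray(np.c_[u,v])*s.d[v,u][:,None]
    def mask(s,h0,h1,smin,vmin): return cv2.inRange(s.hsv,(h0,smin,vmin),(h1,255,255))>0
    def proj(s,P):
        return cv2.projectPoints(np.float64(P).reshape(-1,1,3),cv2.Rodrigues(s.R.T)[0],-s.R.T@s.e,s.K,s.D)[0][:,0]
def tri(a,ua,b,ub):
    A=a.ray([ua])[0];B=b.ray([ub])[0];t=np.linalg.lstsq(np.c_[A,-B],b.e-a.e,rcond=None)[0]
    P,Q=a.e+A*t[0],b.e+B*t[1]; return (P+Q)/2,np.linalg.norm(P-Q)
def brass(c):
    """blobs of brass lying on the bench: (filled-hull centre px, xy on bench, area mm2)"""
    m=c.mask(14,34,90,70).astype(np.uint8); m=cv2.morphologyEx(m,cv2.MORPH_CLOSE,np.ones((3,3)))
    out=[]
    for k in cv2.findContours(m,cv2.RETR_EXTERNAL,cv2.CHAIN_APPROX_NONE)[0]:
        h=cv2.convexHull(k); M=cv2.moments(h)
        if len(h)<4 or M["m00"]<8: continue
        uv=np.array([M["m10"],M["m01"]])/M["m00"]; P=c.plane(h[:,0],8)[:,:2].astype(np.float32)
        A=cv2.contourArea(P); xy=c.plane([uv],8)[0][:2]
        if 150<A<1800 and 250<np.hypot(*xy)<800: out.append((uv,xy,A))
    return out
E
python3 - <<'E'
from h import *
np.set_printoptions(precision=1,suppress=True)
T,S=Cam("top"),Cam("scene")
bt,bs=brass(T),brass(S)
for c,b in((T,bt),(S,bs)):
    print([(x[0].round(1),x[1].round(0),round(x[2])) for x in b])
for x in bt:
    for y in bs:
        P,g=tri(T,x[0],S,y[0])
        if g<8 and -5<P[2]<30: print("nut",P,g,x[2],y[2])
for n,h in HUE.items():
    for nm,c in(("T",T),("S",S)):
        m=c.mask(*h); nl,L,st,ce=cv2.connectedComponentsWithStats(m.astype(np.uint8))
        for i in range(1,nl):
            if st[i,4]>60:
                p=c.cloud(L==i)
                if not(300<np.median(p[:,0])<800 and abs(np.median(p[:,1]))<250):continue
                print(n,nm,st[i,4],ce[i],"med",np.median(p,0),"lo",np.percentile(p,2,0),"hi",np.percentile(p,98,0))
E
```

```text
[(array([299.5, 265.6]), array([432., -47.]), 281), (array([210., 263.]), array([432., 188.]), 267), (array([166.4, 262.8]), array([429., 302.]), 852), (array([398.5, 260.5]), array([ 452., -308.]), 905)]
[(array([367.1, 268.5]), array([430., 302.]), 1041), (array([342.1, 241.3]), array([435., 189.]), 372), (array([299.3, 190.9]), array([434., -45.]), 406), (array([254.4, 145.9]), array([ 453., -307.]), 1179)]
nut [432.1 -47.2   3.8] 0.20897474518277068 280.6706300416845 405.97324885462876
nut [432.8 187.7   4.7] 0.9373907405663842 266.7428183814045 371.8375660942402
nut [429.6 301.8   7.1] 0.2951619778724543 852.4469246468507 1041.3780034813099
nut [ 452.6 -308.1    6.5] 0.2567591083074369 905.3333116844296 1178.9325722423382
blue T 480 [229.3 197.9] med [594.  138.6  76.9] lo [552.7 113.5  70.5] hi [627.3 163.5  82.4]
blue S 371 [290.4 244.2] med [595.9 140.   76.4] lo [550.5 114.2  69.6] hi [628.7 165.3  79.9]
yellow T 420 [263.9 200.7] med [593.6  51.   54.1] lo [554.2  27.1  48.3] hi [623.2  74.6  60.5]
yellow S 311 [274.2 226.6] med [595.6  52.6  54.4] lo [552.5  26.5  47.8] hi [627.8  77.   58.3]
pink T 521 [299.4 151.9] med [727.4 -38.   53.4] lo [691.1 -66.3   4.3] hi [765.1 -12.3  60.1]
pink T 524 [257.  247.7] med [471.5  64.8  54. ] lo [429.9  38.9  26.6] hi [504.4  90.   60.3]
pink S 438 [309.7 214.8] med [477.7  74.1  52.9] lo [435.   39.4   4.5] hi [505.   93.4  57.5]
pink S 471 [221.2 230.2] med [734.9 -27.3  52.8] lo [693.  -65.9   2.8] hi [763.7  -8.9  57.8]
```

```bash
sed -i 's/"red":(172,180,150,100)/"red":(0,7,170,100)/' h.py
cat >> h.py <<'E'
def caps(cams):
    """per colour and camera: plate centre, tab-end, yaw, slope about y (from the depth cloud of the cap)"""
    o={}
    for n in("blue","yellow","red"):
        for c in cams:
            nl,L,st,ce=cv2.connectedComponentsWithStats(c.mask(*HUE[n]).astype(np.uint8))
            for i in range(1,nl):
                if st[i,4]<150: continue
                p=c.cloud(L==i); q=np.median(p,0)
                if not(500<q[0]<720 and -200<q[1]<250): continue
                p=p[np.abs(p-q).max(1)<60]
                pl=cv2.morphologyEx((L==i).astype(np.uint8),cv2.MORPH_OPEN,np.ones((9,9)))>0
                P=c.cloud(pl);P=P[np.abs(P-np.median(P,0)).max(1)<45]
                k=np.linalg.lstsq(np.c_[P[:,:2]-P[:,:2].mean(0),np.ones(len(P))],P[:,2],rcond=None)[0]
                rect=cv2.minAreaRect(P[:,:2].astype(np.float32))
                o.setdefault(n,[]).append((P.mean(0),rect,k,p[:,0].min()))
    return o
E
python3 - <<'E'
from h import *
np.set_printoptions(precision=2,suppress=True)
T,S=Cam("top"),Cam("scene")
for n,l in caps((T,S)).items():
    for x in l: print(n,x[0],[np.round(v,1) for v in x[1]],"slope",x[2],x[3])
for c,n in((T,"t"),(S,"s")):
    u,v=c.proj([[590,50,50]])[0].astype(int)
    cv2.imwrite(f"pics/rack_{n}.png",cv2.resize(c.im[v-50:v+50,u-70:u+70],None,fx=5,fy=5,interpolation=cv2.INTER_CUBIC))
E
```

```text
blue [595.91 138.99  76.73] [array([596.8, 139.3]), array([53.6, 52. ]), np.float64(0.9)] slope [-0.02 -0.   76.73] 547.5713282552886
blue [598.48 139.71  76.5 ] [array([597.6, 139.1]), array([53.2, 55.1]), np.float64(56.8)] slope [-0.04  0.01 76.5 ] 547.2520251898321
yellow [596.02  50.53  54.48] [array([596.9,  50.5]), array([51.6, 47. ]), np.float64(2.3)] slope [-0.01  0.01 54.48] 548.4554218498014
yellow [596.63  52.81  54.2 ] [array([596.3,  52.7]), array([54.5, 55. ]), np.float64(56.7)] slope [-0.01  0.01 54.2 ] 547.0639939679144
red [593.97 -37.1   54.17] [array([594. , -36.4]), array([51.8, 49.7]), np.float64(1.2)] slope [-0.    0.01 54.17] 547.9258188083493
red [597.78 -35.75  54.13] [array([597.4, -35.8]), array([49.9, 54. ]), np.float64(58.4)] slope [-0.01  0.02 54.13] 547.2623592163503
```

View pics/rack_t.png

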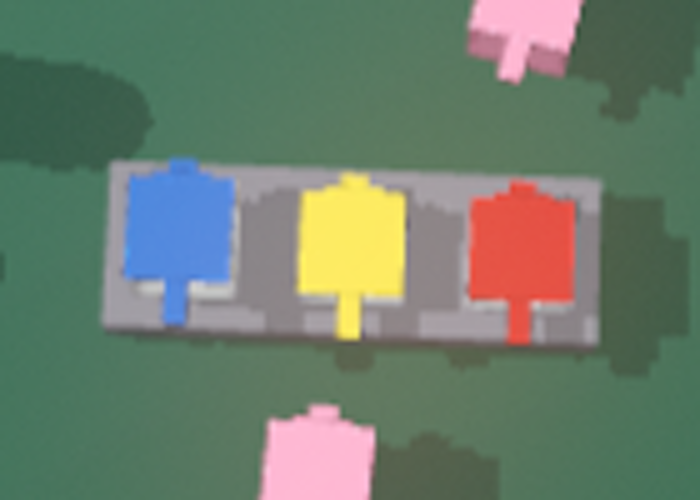

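View pics/rack_s.png

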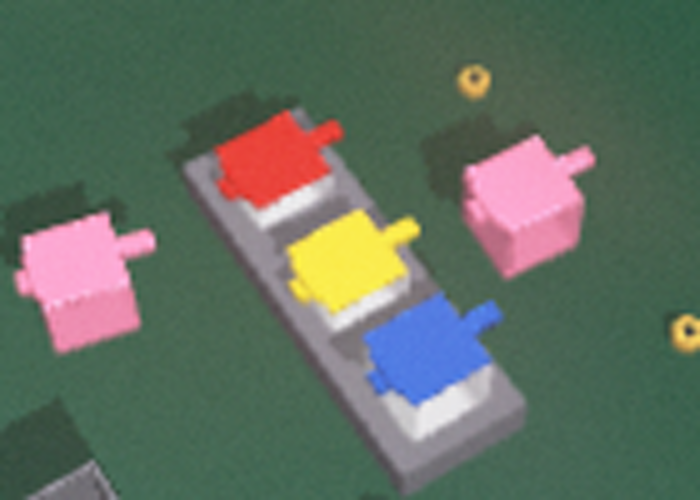

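Both crops show all three caps shut: the plates are flat and the slopes near 0. The tabs point to the robot, and the blue tab is at crop pixel (175,305) with the yellow at (348,315). Next I refine the tabs' y and the yaw.

Run:
```python
from h import *
np.set_printoptions(precision=2,suppress=True)
T,S=Cam("top"),Cam("scene")
for n,zt in(("blue",77),("yellow",55),("red",55)):
    for c in(T,S):
        p=c.cloud(c.mask(*HUE[n])); p=p[(p[:,0]>540)&(p[:,0]<640)&(p[:,1]>-80)&(p[:,1]<180)&(p[:,2]>30)]
        t=p[(p[:,0]<564)];s=p[p[:,0]>626]
        print(n,"tab",t.mean(0),np.ptp(t[:,1]),len(t),"stub",s.mean(0),len(s))
# yaw from the rack's grey long edges on z=30 plane
g=(T.hsv[:,:,1]<60)&(T.hsv[:,:,2]>70)
m=np.zeros(g.shape,np.uint8);m[175:230,205:325]=g[175:230,205:325]
for n in("blue","yellow","red"): m|=T.mask(*HUE[n]).astype(np.uint8)*(cv2.boundingRect(m)[2]>0)
m[:175]=0;m[230:]=0;m[:,:205]=0;m[:,325:]=0
m=cv2.morphologyEx(m,cv2.MORPH_CLOSE,np.ones((5,5)))
k=max(cv2.findContours(m,cv2.RETR_EXTERNAL,cv2.CHAIN_APPROX_NONE)[0],key=cv2.contourArea)
P=T.plane(k[:,0],30)[:,:2].astype(np.float32);print(cv2.minAreaRect(P))
for lo,hi in((0,70),):
    for y0 in range(-70,181,25):
        q=P[abs(P[:,1]-y0)<8];print(y0,q[:,0].min(),q[:,0].max())
```

```text
blue tab [554.97 138.77  77.52] 8.770596280040252 28 stub [630.49 138.82  70.11] 10
blue tab [555.61 140.46  77.03] 13.387610191647354 25 stub [629.72 139.96  71.19] 13
yellow tab [555.94  51.82  55.08] 5.597999714408665 21 stub [627.65  49.5   49.9 ] 5
yellow tab [555.37  53.24  53.94] 10.823978742216468 20 stub [629.36  50.98  48.42] 9
red tab [555.65 -35.68  53.62] 5.567499136975172 20 stub [627.89 -35.81  50.35] 4
red tab [554.88 -34.55  53.83] 10.434571266834382 17 stub [628.19 -36.83  46.93] 6
((593.0642700195312, 37.20225524902344), (139.2984161376953, 290.0872802734375), 1.6099061965942383)
-70 542.03894 638.8386
-45 541.30457 646.0526
-20 524.8275 661.83545
5 524.0964 663.8647
30 523.4373 649.4827
55 522.7038 640.652
80 521.9689 639.8876
105 521.67456 639.2007
130 544.4298 641.14795
155 546.2557 640.4627
180 548.45386 639.7024
```

```bash
cat >> h.py <<'E'
C={"blue":np.array([596.8,139.4,72.]),"yellow":np.array([596.6,51.7,50.])}  # mouth centres
YAW=-0.012
XA=np.array([np.cos(YAW),np.sin(YAW),0]); Z=np.array([0,0,1.])
def down(yaw):   # closing axis at world angle yaw+90deg
    return np.roll((R.from_euler("z",yaw)*R.from_quat([1,0,0,0])).as_quat(),1)
def best(p,yaws):  # reachable yaw whose last joint is most central
    l=[(abs(j[5]),y) for y in yaws if (j:=bot.ik(p,down(y))) is not None]; return min(l)[1]
def tab(n,a): return C[n]+27*XA-XA*(69*np.cos(a)-np.sin(a))+Z*(69*np.sin(a)+np.cos(a))
UP=12
def pinch(n,a,yaw):
    t=tab(n,a)+Z*UP; bot.move_gripper(34)
    bot.move_to(t+Z*60,down(yaw)); hit=bot.servo_line(t,speed=80,until_force=15)
    bot.move_gripper(0,30); s=bot.read_state(); print("pinch",n,"hit",hit,s["grip_width"],s["grip_force"],s["ft_force"])
    return 8<s["grip_width"]<16
def swing(n,a0,a1):
    for a in np.linspace(a0,a1,13)[1:]:
        bot.servo_line(tab(n,a)+Z*UP,speed=60)
    s=bot.read_state(); print("swung",s["grip_width"],np.round(s["ft_force"],1),s["clock"])
def let_go(n,a):
    bot.move_gripper(34); bot.servo_line(tab(n,a)+Z*(UP+60),speed=150)
E
python3 - <<'E'
from h import *
t=tab("blue",0)+Z*70
for y in (YAW,YAW+np.pi): print(y,bot.ik(t,down(y)))
yaw=best(t,(YAW,YAW+np.pi)); print(yaw,[bot.ik(tab(n,a)+Z*UP,down(yaw)) is not None for n in C for a in(0,1,1.85)])
s=bot.read_state();p=np.array(s["ee_pos"])
if pinch("blue",0,yaw):
    swing("blue",0,1.87); let_go("blue",1.87)
c=Cam("scene");cv2.imwrite("pics/s1.png",c.im)
E
```

```text
-0.012 [ 1.83008193e-01  4.56230275e-01  1.56908287e+00 -4.44089210e-16
  1.11627951e+00  1.76580452e+00]
3.129592653589793 [ 1.83008193e-01  4.56230275e-01  1.56908287e+00 -4.44089210e-16
  1.11627951e+00 -1.37578813e+00]
3.129592653589793 [True, True, True, True, True, True]
pinch blue hit False 11.048500983285992 31.4803084731102 [ -0.31434174 -12.67517358   1.32932594]
swung 10.645481820995483 [  0.1 -10.1   5. ] 8.0333
```

View pics/s1.png

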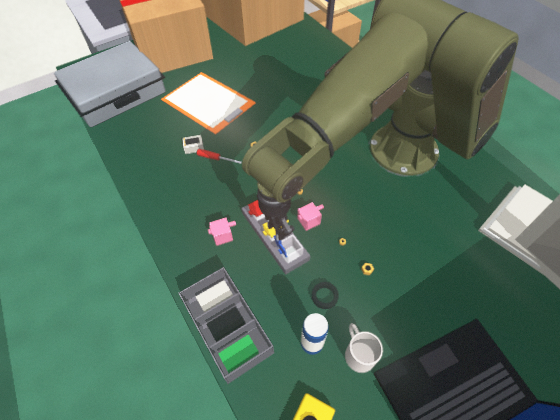

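The scene view shows the blue cap standing open at about (283,240), with the white inside of the tall tube visible. Next is the yellow cap, then I check with both cameras with the arm moved away.

Run:
```python
from h import *
yaw=YAW+np.pi
if pinch("yellow",0,yaw):
    swing("yellow",0,1.87); let_go("yellow",1.87)
bot.move_to([380,300,250],down(yaw))
c=Cam("scene");T=Cam("top")
np.set_printoptions(precision=1,suppress=True)
def cr(c):
    u,v=c.proj([[590,50,50]])[0].astype(int)
    return cv2.resize(c.im[v-50:v+50,u-70:u+70],(400,286),interpolation=cv2.INTER_CUBIC)
cv2.imwrite("pics/s2.png",np.hstack([cr(T),cr(c)]))
for n in C:
    for k in(T,c):
        p=k.cloud(k.mask(*HUE[n])); p=p[np.linalg.norm(p-C[n]-[40,0,30],axis=1)<70]
        if len(p): print(n,np.percentile(p,3,0),np.percentile(p,97,0))
for k in(T,c): print([(x[1],round(x[2])) for x in brass(k)])
```

```text
pinch yellow hit False 10.46286324376104 31.095027029514313 [ -1.34148761 -15.30332028   3.24318317]
swung 10.59620687599902 [  0.  -11.3   4.7] 14.9833
blue [623.3 114.1  73.2] [636.2 162.5 147.2]
blue [627.8 118.8  69.6] [637.1 164.6 146.5]
yellow [622.   28.2  51.7] [633.   73.5 122.7]
yellow [627.7  29.8  48. ] [636.3  77.1 124.8]
[(array([432., -47.]), 277), (array([432.3, 187.6]), 267), (array([429.3, 301.8]), 863), (array([ 452.3, -307.7]), 905), (array([646.8,  52. ]), 1580)]
[(array([430.1, 301.8]), 1046), (array([434.7, 188.8]), 377), (array([609.3,  10.7]), 1134), (array([433.9, -45. ]), 392), (array([ 453.4, -306.8]), 1179)]
```

View pics/s2.png

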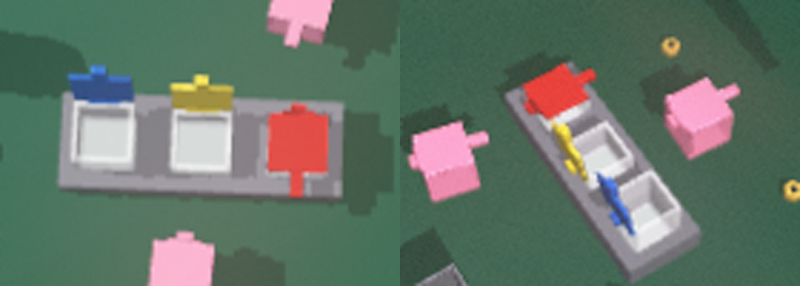

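Both caps are open in the crops, though only at about 1.7 rad, with the tubes' white insides visible at (105,138) and (203,140) in the left crop. I'll nudge them to the stop, then take the first nut.

```bash
cat >> h.py <<'E'
for n in C: C[n]=C[n]-[0,1,0]
YW=YAW+np.pi
def nuts():
    T,S=Cam("top"),Cam("scene"); o=[]
    ok=lambda b:[x for x in b if x[1][0]<545]
    t,s=ok(brass(T)),ok(brass(S))
    for x in t:
        P=T.plane([x[0]],4+3*(x[2]>550))[0][:2]; m=[y for y in s if np.hypot(*(y[1]-x[1]))<12]
        o.append((P,x[2]>550,len(m)))
    for y in s:
        if not any(np.hypot(*(y[1]-x[1]))<12 for x in t): o.append((S.plane([y[0]],4+3*(y[2]>650))[0][:2]-[1.5,1],y[2]>650,-1))
    return o
def pick(xy,big,yaw=YW):
    xy=np.array(xy); w=30 if big else 18
    bot.move_gripper(w+16); bot.move_to([*xy,110],down(yaw))
    hit=bot.servo_line([*xy,21 if big else 20],speed=120,until_force=8)
    bot.move_gripper(0,50); s=bot.read_state(); g0=s["grip_width"]
    print("grip",g0,"hit",hit,"z",s["ee_pos"][2],np.round(s["ft_force"],1))
    bot.servo_line([*xy,185],speed=250); g=bot.read_state()["grip_width"]; print("lifted",g)
    return w-4<g<w+6
def drop(big):
    c=C["blue" if big else "yellow"]-XA*2; w=30 if big else 18
    bot.move_to(c*[1,1,0]+Z*185,down(YW)); g=bot.read_state()["grip_width"]
    if not w-4<g<w+6: print("LOST in transit",g); return False
    bot.servo_line(c+Z*25,speed=150); bot.dwell(.2); g=bot.read_state()["grip_width"]
    bot.move_gripper(w+12); bot.dwell(.3); bot.servo_line(c*[1,1,0]+Z*185,speed=250)
    print("dropped; width before",g,"t",bot.read_state()["clock"]); return w-4<g<w+6
E
python3 - <<'E'
from h import *
bot.move_gripper(0)
for n in("yellow","blue"):
    h=C[n]+27*XA; p=h+Z*(45+19)
    bot.move_to(p-XA*25+Z*60,down(YW)); bot.servo_line(p-XA*20)
    print(n,bot.servo_line(p+XA*6,speed=60,until_force=8),bot.read_state()["ee_pos"]-h)
    bot.servo_line(p-XA*10); bot.servo_line(p-XA*10+Z*60)
bot.move_to([380,250,220],down(YW)); L=nuts(); print(L)
b=[x for x in L if x[1] and x[0][1]>0][0]
if pick(b[0],True): drop(True)
bot.move_to([380,250,220],down(YW)); print(nuts())
T,S=Cam("top"),Cam("scene")
def cr(c):
    u,v=c.proj([[590,80,60]])[0].astype(int)
    return cv2.resize(c.im[v-40:v+40,u-56:u+56],(400,286),interpolation=cv2.INTER_CUBIC)
cv2.imwrite("pics/s3.png",np.hstack([cr(T),cr(S)]))
E
```

```text
yellow True [ 5.94777211e+00 -5.44140433e-02  6.42324588e+01]
blue False [ 6.14657111e+00 -4.40518341e-02  6.44277152e+01]
[(array([432.17988728, -47.25645951]), False, 1), (array([432.54719673, 188.10907682]), False, 1), (array([ 452.42746987, -307.89984412]), True, 1), (array([428.12554003, 300.62872818]), True, -1)]
grip 30.56401665151138 hit False z 22.270987981370727 [-0.9 -0.3  8.1]
lifted 30.209093100798224
dropped; width before 30.163710411936535 t 30.4417
[(array([432.23231991, -47.15392131]), False, 1), (array([432.54719673, 188.10907682]), False, 1), (array([ 452.42746987, -307.89984412]), True, 1), (array([-266.61051602, -547.43957697]), True, -1)]
```

View pics/s3.png

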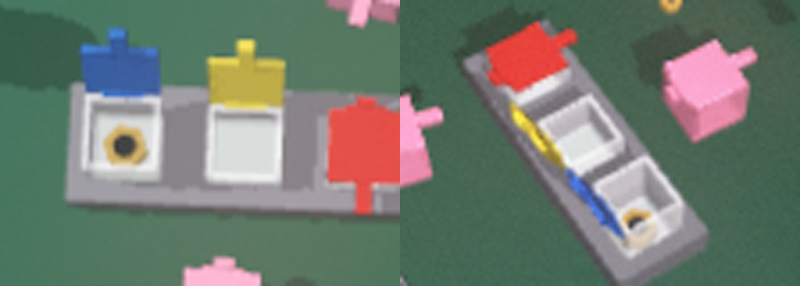

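The blue tube holds the big nut, at left-crop pixel (125,145), and both caps are fully back. I'll continue with the rest, re-detecting before each pick.

```bash
sed -i 's/21 if big else 20\]/21.5/' h.py
python3 - <<'E'
from h import *
for i in range(5):
    L=[x for x in nuts() if 280<np.hypot(*x[0])<780 and abs(x[0][1])<450 and x[0][0]>100 and x[2]>0]
    if not L: break
    x=max(L,key=lambda x:x[0][1]); print(x)
    ok=pick(x[0],x[1]) and drop(x[1])
    bot.move_to([380,250,220],down(YW))
    if not ok: print("problem");break
print(nuts(),bot.read_state()["clock"])
T,S=Cam("top"),Cam("scene")
cv2.imwrite("pics/s4.png",np.hstack([T.im[:, :],S.im])[:, :]);
def cr(c):
    u,v=c.proj([[590,80,60]])[0].astype(int)
    return cv2.resize(c.im[v-40:v+40,u-56:u+56],(400,286),interpolation=cv2.INTER_CUBIC)
cv2.imwrite("pics/s4.png",np.vstack([np.hstack([cr(T),cr(S)]),np.hstack([cv2.resize(c.im,(400,300),interpolation=cv2.INTER_AREA) for c in(T,S)])]))
E
```

```text
Traceback (most recent call last):
  File "h.py", line 86
    hit=bot.servo_line([*xy,21.5,speed=120,until_force=8)
                                                        ^
SyntaxError: closing parenthesis ')' does not match opening parenthesis '['
```

```bash
sed -i 's/xy,21.5,speed/xy,21.5],speed/' h.py
python3 - <<'E'
from h import *
for i in range(5):
    L=[x for x in nuts() if 280<np.hypot(*x[0])<780 and abs(x[0][1])<450 and x[0][0]>100 and x[2]>0]
    if not L: break
    x=max(L,key=lambda x:x[0][1]); print(x)
    ok=pick(x[0],x[1]) and drop(x[1])
    bot.move_to([380,250,220],down(YW))
    if not ok: print("problem");break
print(nuts(),bot.read_state()["clock"])
T,S=Cam("top"),Cam("scene")
def cr(c):
    u,v=c.proj([[590,80,60]])[0].astype(int)
    return cv2.resize(c.im[v-40:v+40,u-56:u+56],(400,286),interpolation=cv2.INTER_CUBIC)
cv2.imwrite("pics/s4.png",np.vstack([np.hstack([cr(T),cr(S)]),np.hstack([cv2.resize(c.im,(400,300),interpolation=cv2.INTER_AREA) for c in(T,S)])]))
E
```

```text
(array([432.54719673, 188.10907682]), False, 1)
grip 15.85849409284584 hit False z 22.466349610055747 [-2.3  0.2  6.9]
lifted 15.760663744170792
dropped; width before 16.096405416748237 t 37.6833
(array([432.17988728, -47.25645951]), False, 1)
grip 16.382059437408966 hit False z 22.45363511865859 [-1.9  0.5  7.2]
lifted 16.394953246253735
dropped; width before 16.008226240210387 t 45.3833
(array([ 452.42746987, -307.89984412]), True, 1)
grip 28.750752844564946 hit False z 22.590981246052603 [-0.9  1.   6.7]
lifted 28.756550001867765
dropped; width before 28.452762317798282 t 54.675
[] 55.8417
```

View pics/s4.png

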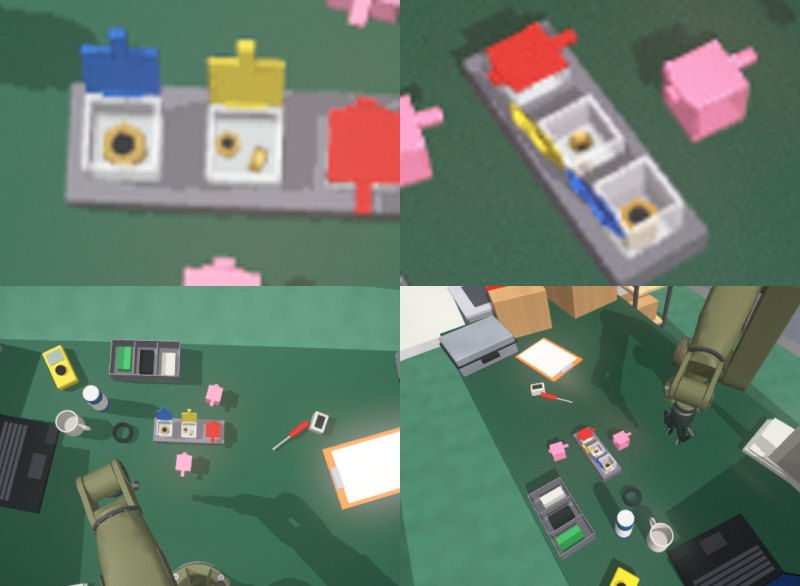

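All four nuts are in their tubes: two stacked big ones in blue at (125,143) and two small ones in yellow at (228,143) and (258,158). The bench shows no other nut in either view. Now I shut the caps.

Run:
```python
from h import *
for n in("yellow","blue"):
    if not pinch(n,1.93,YW): print("missed");break
    swing(n,1.93,0.03); let_go(n,0)
    bot.move_gripper(0)
    p=C[n]-XA*18+Z*24
    bot.move_to(p+Z*40,down(YW)); print(n,bot.servo_line(p-Z*6,speed=40,until_force=20),bot.read_state()["ee_pos"]-C[n],bot.read_state()["ft_force"])
    bot.servo_line(p+Z*80)
bot.move_to([380,250,220],down(YW))
np.set_printoptions(precision=2,suppress=True)
T,S=Cam("top"),Cam("scene")
for n,l in caps((T,S)).items():
    for x in l: print(n,x[0],"slope",x[2],x[3])
print(bot.read_state()["clock"],nuts())
def cr(c):
    u,v=c.proj([[590,60,60]])[0].astype(int)
    return cv2.resize(c.im[v-40:v+40,u-56:u+56],(400,286),interpolation=cv2.INTER_CUBIC)
cv2.imwrite("pics/s5.png",np.vstack([np.hstack([cr(T),cr(S)]),np.hstack([cv2.resize(c.im,(400,300),interpolation=cv2.INTER_AREA) for c in(T,S)])]))
```

```text
pinch yellow hit False 10.5837310418793 30.20349383354187 [ 0.02019043 -7.98108042  2.79443433]
swung 10.835743025527002 [ -5.5 -10.1   3.9] 62.6917
yellow True [-18.15348309   0.24695166  23.59602159] [-6.64173209 -1.18195341 14.40296163]
pinch blue hit False 10.688696549837413 30.132288336753845 [ 0.15840383 -6.32090859  3.24412164]
swung 10.799450634048233 [-6.1 -9.2  4.9] 72.1083
blue True [-18.15899483   0.27219581  23.62903594] [-4.50635714 -1.98764401 12.50687426]
blue [595.92 138.92  76.4 ] slope [-0.01 -0.   76.4 ] 547.6568947455933
blue [598.7  140.32  76.  ] slope [-0.02  0.01 76.  ] 547.4517775605271
yellow [595.84  50.56  54.67] slope [-0.02 -0.02 54.67] 547.6909693074896
yellow [596.54  52.7   54.17] slope [-0.01  0.02 54.17] 547.5682199357459
red [593.93 -37.15  54.39] slope [-0.01  0.   54.39] 548.4036575924325
red [597.76 -35.71  54.11] slope [-0.01  0.   54.11] 547.8068742223085
76.3333 [(array([-264.91, -545.48]), True, -1)]
```

View pics/s5.png

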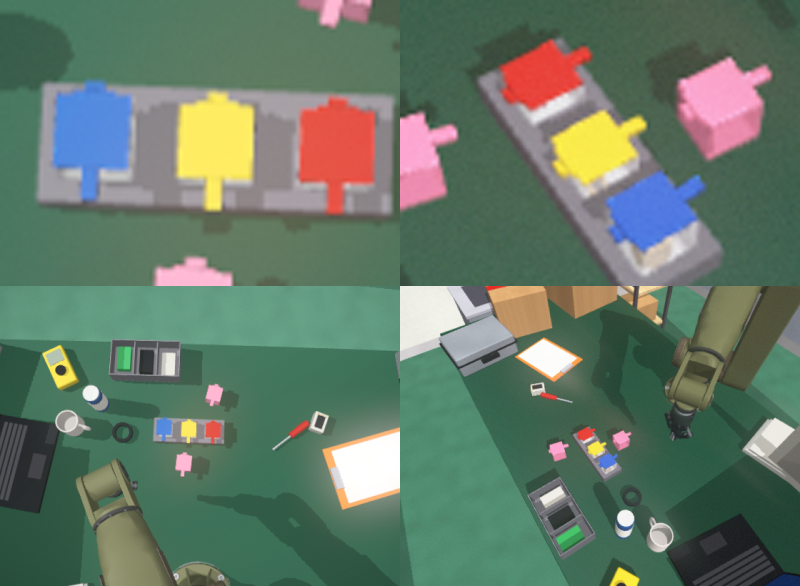

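The crops show all three caps flat shut (slopes within 0.02 rad), the bench clear of nuts and the bystanders where they were. Handing in.

```bash
python3 -c "
from rig import bot
print(bot.finish_job())"
```

```text
the job is handed in; nothing more can be done
None
```

The job is handed in, with no verdict returned: two large nuts are in the blue-capped tube, two small nuts in the yellow-capped tube, all three caps are shut, and the bystanders look unmoved.

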